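# Drive the stuck post end out of the dish-rack socket

### The arm

A 7-joint arm with a two-finger parallel gripper is mounted at the origin on the work surface. World frame = base frame: x ahead of the robot, y to its left, z up, the work surface at z = 0. Lengths are in m, angles in rad, forces in N, time in s.
With the tool pointing down it reaches from about 0.35 to 0.9 m from the base axis. Payload 7.2 kg.
Tool frame: the origin (TCP) lies midway between the tips of the shut fingers; the grasp point (between the pads) lies 19 mm behind it (bot.tcp_to_grasp is the distance from the TCP to the grasp point, in m); z points along the fingers, y is the line along which they close (so a half turn about z gives the same grasp; the last joint's range is limited). The gripper opens to 88 mm and grips with 3 to 60 N. Pads are 20 mm wide; open, the fingers measure 115 mm over their backs; the gripper's body (75 mm by 178 mm) begins 61 mm behind the grasp point.
Start: joints at [1.126, 0.411, -0.013, 1.596, 0.006, 1.134, -0.082], TCP at [0.23, -0.581, 0.223] pointing down, gripper open.
Joint ranges: [-2.95, 2.95], [-0.29, 1.99], [-1.47, 1.44], [0.14, 2.54], [-1.03, 4.17], [0.13, 1.85], [-2.86, 2.86]. Speed limits (rad/s): [2.39, 2.39, 3.01, 3.01, 3.14, 3.14, 3.14].

### API

Orientations are given as a unit quaternion [w, x, y, z].
In Python, from station import bot, capture, camera_info, job gives the robot as it stands.
- The arm moves only by the tool step_arm, never from a script. Its argument "increments" is a list of rows, each a list of 4 numbers: the shift along the world's x, y, z in cm, then the turn about the world's z in degrees. A call has 1 to 10 rows; each row is the pose to reach, as a shift and turn from the pose commanded when the call began; what a row does not reach only later rows make up. A row lasts 1/10 s, in which the tool goes at most 50 mm and 8.59 degrees, less where a joint would pass 70% of its speed; a pose out of reach is approached as far as the arm can. A call with a gripper value outside its range is refused whole. "jaw" is the opening, from -1 (shut) to 1 (fully open), so that 0 is half open, set as the call begins (left out, the last holds). The fingers move at their own pace and stop on an object; "squeeze" is the grip in N (left out, the last holds). Time passes only in rows, so rows that repeat a pose let the fingers close. It gives the time, the measured TCP pose, the force, the opening and the grip force at its end, in the units of the state.
- bot.sense(): the state, without advancing time (a new reading comes with each control period).
- capture(name): name is "scene" or "top"; returns the picture (400x640x3 uint8, red, green, blue); there is no depth.
- camera_info(name): a dict with "fx", "fy", "cx", "cy" (pixels), "R" (3x3) and "t" (3): a world point X has camera coordinates R X + t. Camera axes: x right, y down, z forward; pixel columns grow to the right and rows downward; lengths in m; the calibration is good to about 2 mm. A picture is of the moment at which its call begins. camera_info takes no time and is no camera call.
- job.job_done(): hands the job in; it is judged then, once.
The state is a dict: "clock": time; "joints": joint angles; "joint_vel": joint speeds; "joint_efforts": joint torques, N m; "eef_pos": TCP position; "orientation": TCP orientation; "ft_force": force on the tool from outside, world axes, zero at the start; "torque": the same for the moment, N m; "grip_width": finger opening in m; "grasp_force": force on a finger pad.
Only numpy, scipy, OpenCV 4.12 (cv2) and the standard library are available. Lean on these libraries where they do the work, as an engineer would, in place of code of your own. Each camera call takes 0.05 s, during which the arm holds its last target. There are 200 camera calls.

### The job

The end of a post has snapped off inside one corner socket of the dish-rack tier. Take the plain straight wooden rod out of the utensil block, push the post end down with it, right through the socket until it drops out underneath, then stand the rod back in the utensil block. Do not touch the post end with the gripper.

Things in the scene. Friction and masses are not known exactly. Their poses are not given: they have to be found in the camera images.
- rod: Plain straight beech rod, flat ends, 20 mm diameter, 180 mm long, 30 to 65 g, upright and loose in one of the utensil block's three holes (varies). Origin: centre of its lower end, 20 mm above the counter; z up along it. Grip 110 to 150 mm above that, with 25 to 50 N so it does not slip. Neighbours, up to 185 mm above the counter: a pestle with a fat top, a spoon with a flat blade.
- stub: Broken post end: solid cream plastic cylinder, 40 mm diameter, 30 mm long, stuck upright in one of the two tier sockets nearest the robot (varies). Origin: centre of its underside, 62 mm above the counter at the start; z up. Seen from above as a cream disc sunk 8 mm in a black tube. When out it drops into a shallow tray (floor 3 mm above the counter).
- stub_top (a point): Centre of the stub's upper face, 92 mm above the counter at the start; push within 10 mm of it. Two rubber lips in the socket grip the stub: it slides down at about 5 to 15 N, without springing back, and falls free once this face is below 65 mm. Drive the rod's lower end to 55 to 45 mm above the counter, not below 40 mm.
- block: Fixed dark wooden utensil block, 250 (x) x 80 (y) x 70 (z) mm. Origin: centre of its underside, on the counter; x along the row of holes, z up. Three square holes 38 mm wide, 50 mm deep, at x = -80, 0, +80 mm, y = 0. Fingers have room at its two long sides, closing along its y. The rod's own hole is the only free one to put it back in.
- tier: Fixed black plastic dish-rack tier, 400 x 262 mm, rim 100 mm above the counter. Origin: its centre, on the counter; x points away from the robot. Near sockets at x = -175, y = +-105 mm: upright tubes, bore 44, wall 4 mm, 55 to 100 mm above the counter, open below. One holds the stub, the other a sound cap with a 58 mm domed flange, top at 114 mm. A mug and bowl stand in the tier, up to 150 mm.

How it is judged:
By the outcome, as a careful person would: the job done as asked, in the order asked, and still so for the second after the job is handed in, with the robot touching nothing.
It also fails if it takes over 53 s, if anything falls off the work surface, if the arm or the gripper's body presses on something with over 40 N, if the wrist force passes 120 N, or if a joint passes its speed limit or range.

## Working session

There is one attempt and no reset: what is moved stays moved. The work goes in short steps, Python scripts to look and compute and a tool call to move; the robot and the scene stay as the last step left them, time stands still between calls to the robot, and variables do not carry over. Pictures are saved under pics/ and viewed, at most 10 in all, crops included, and the job is handed in when it is done.

Besides the shell and the picture viewer there is one more tool, called after "Emit:" by a JSON object that holds its "method" and its "body", one argument or row to a line. step_arm: Moves the arm, as the interface text tells. Its arguments: {"type":"object","properties":{"increments":{"type":"array","items":{"type":"array","items":{"type":"number"}}},"jaw":{"type":"number"},"squeeze":{"type":"number"}},"required":["increments"]}

```bash
mkdir -p pics; cat > h.py <<'E'
from station import bot,capture,camera_info,job
import numpy as np,cv2
def ray(n,u,v,z):
    c=camera_info(n);R=np.array(c["R"]);t=np.array(c["t"])
    o=-R.T@t;d=R.T@np.array([(u-c["cx"])/c["fx"],(v-c["cy"])/c["fy"],1])
    return o+d*(z-o[2])/d[2]
def proj(n,X):
    c=camera_info(n);p=np.array(c["R"])@np.array(X)+np.array(c["t"])
    return c["fx"]*p[0]/p[2]+c["cx"],c["fy"]*p[1]/p[2]+c["cy"]
def snap(n,f):
    a=capture(n);cv2.imwrite("pics/"+f,cv2.cvtColor(np.ascontiguousarray(a),cv2.COLOR_RGB2BGR));return a
E
python3 - <<'E'
from h import *
for n in("scene","top"):
    snap(n,n+"0.png");c=camera_info(n);print(n,c["fx"],-np.array(c["R"]).T@np.array(c["t"]),np.round(c["R"],2).tolist())
print(bot.sense(),bot.tcp_to_grasp)
E
```

```text
scene 459.43274164815375 [ 0.333673   -0.55030076  0.69740946] [[0.91, -0.42, 0.01], [-0.3, -0.66, -0.69], [0.3, 0.63, -0.72]]
top 444.7349084628611 [ 0.40844487 -0.02545625  0.99043095] [[-0.01, -1.0, 0.0], [-0.98, 0.01, -0.19], [0.19, -0.0, -0.98]]
{'clock': 0.1, 'joints': array([ 1.12578385,  0.41181615, -0.01271998,  1.59695048,  0.00561547,
        1.1342718 , -0.08217208]), 'joint_vel': array([ 1.25770523e-03, -6.79206619e-04,  9.36920548e-05, -9.50395649e-04,
       -8.20169630e-04, -3.81562512e-04, -7.47696176e-04]), 'joint_efforts': array([ 2.59343658e-03, -5.89099503e+01,  6.44011516e-01, -2.91712046e+01,
       -5.37620997e-02,  1.45297428e-02,  7.31037289e-05]), 'eef_pos': array([ 0.22977577, -0.58075335,  0.2218995 ]), 'orientation': array([-6.80138793e-04,  9.82297565e-01,  1.87325910e-01, -1.85651712e-04]), 'ft_force': array([-0.20302426,  0.46251992,  1.05077933]), 'torque': array([ 0.01055966,  0.00983459, -0.04197199]), 'grasp_force': 0.0, 'grip_width': 0.08760665808315127} 0.0187
```

View pics/top0.png

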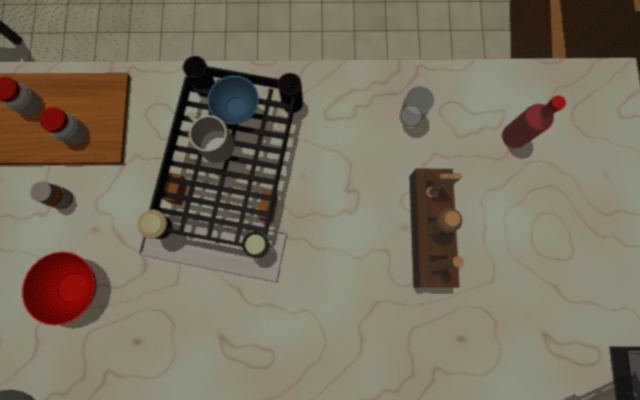

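View pics/scene0.png

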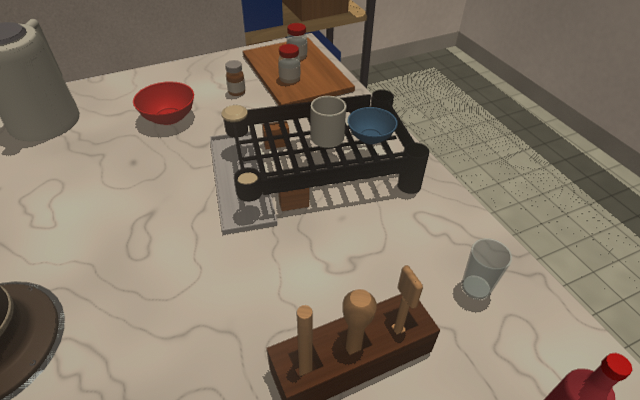

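The top view shows the rod's top at about (458,262), nearest hole to the robot, with the pestle at (452,219) and the spoon at (450,177). The stub disc is at (255,245) and the sound cap at (153,223). The scene view agrees: rod top (305,312), stub (248,179).

```bash
python3 - <<'E'
from h import *
T=cv2.imread("pics/top0.png");S=cv2.imread("pics/scene0.png")
a=cv2.resize(T[150:300,400:480],None,fx=4,fy=4,interpolation=2);b=cv2.resize(T[215:275,225:285],None,fx=5,fy=5,interpolation=2)
c=np.zeros((600,300+320,3),np.uint8);c[:600,:320]=a;c[:300,320:]=b
d=cv2.resize(S[160:205,225:270],None,fx=6,fy=6,interpolation=2);c[300:570,320:590]=d
cv2.imwrite("pics/crop1.png",c)
# block outline: dark brown mask (top)
h=cv2.cvtColor(T,cv2.COLOR_BGR2HSV)
m=((h[...,2]<110)&(h[...,1]>70)).astype(np.uint8);m[:, :395]=0;m[:,480:]=0;m[:155]=0;m[300:]=0
m=cv2.morphologyEx(m,cv2.MORPH_CLOSE,np.ones((15,15)))
k=max(cv2.findContours(m,0,2)[0],key=cv2.contourArea);r=cv2.minAreaRect(k);print(r)
P=[ray("top",*p,0.07)[:2] for p in cv2.boxPoints(r)];print(np.round(P,3),np.mean(P,0),[np.linalg.norm(P[i]-P[i-1]) for i in range(4)])
print("rodtop",ray("top",458,262,.2),ray("scene",305,311,.2))
# stub disc: bright, yellowish
for n,I,(x0,x1,y0,y1) in(("top",T,(235,275,225,265)),("scene",S,(230,265,165,190))):
    g=I[y0:y1,x0:x1].astype(int);q=((g[...,2]-g[...,0]>20)&(g[...,2]>120)).astype(np.uint8)
    k=max(cv2.findContours(q,0,2)[0],key=cv2.contourArea);e=cv2.fitEllipse(k);print(n,e,cv2.contourArea(k),ray(n,e[0][0]+x0,e[0][1]+y0,.092))
print(ray("top",153,223,.114))
E
```

```text
((436.0, 227.5), (119.0, 50.0), 90.0)
[[ 0.655 -0.226]
 [ 0.654 -0.333]
 [ 0.405 -0.316]
 [ 0.405 -0.215]] [ 0.52983407 -0.27273113] [np.float64(0.25002230275321385), np.float64(0.10701672809479972), np.float64(0.25035003862933053), np.float64(0.10168737671777137)]
rodtop [ 0.44841371 -0.27293007  0.2       ] [ 0.45286375 -0.27311085  0.2       ]
top ((19.607261657714844, 18.99605941772461), (17.222368240356445, 18.0172176361084), 32.436954498291016) 239.5 [0.49312843 0.10166419 0.092     ]
scene ((17.104827880859375, 12.767457008361816), (10.415823936462402, 18.962852478027344), 83.08760833740234) 147.0 [0.49616254 0.10434235 0.092     ]
[0.53430486 0.30107916 0.114     ]
```

View pics/crop1.png

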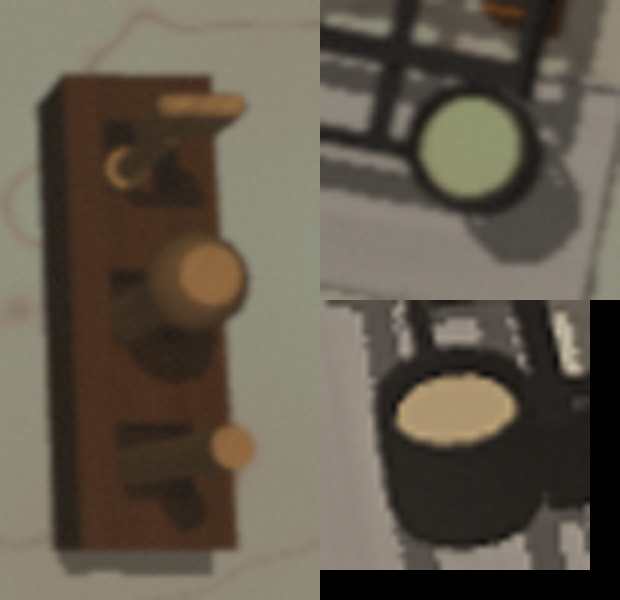

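The crop shows the rod top at (458.2,262), its hole at about (438,264), and the block's top-face corners at about (415.5,169), (453,169), (459,287) and (419.5,287). The stub disc sits concentric in its black tube.

```bash
python3 - <<'E'
from h import *
P=[ray("top",400+u/4-.4,150+v/4-.4,.07)[:2] for u,v in((62,75),(212,75),(237,549),(78,549))]
P=np.array(P);c=P.mean(0);ax=(P[0]+P[1]-P[2]-P[3]);print(P,c);ax/=np.linalg.norm(ax);print("yaw",np.degrees(np.arctan2(ax[1],ax[0])),"holes",c-ax*.08,c+ax*.08, [np.linalg.norm(P[i]-P[i-1]) for i in range(4)])
print("hole corners c",np.mean([ray("top",400+u/4-.4,150+v/4-.4,.07)[:2] for u,v in((118,424),(188,424),(195,493),(122,490))],0))
# rod edges in scene: midline at several rows
S=cv2.imread("pics/scene0.png").astype(int)
for v in range(312,372,8):
    r=S[v,285:330]; m=np.where((r[:,2]-r[:,0]>35)&(r[:,2]>85))[0]; print(v,m.min()+285 if len(m) else 0,m.max()+285 if len(m) else 0)
for n in("top","scene"):
  for b in((.4505,-.273),): print(n,[np.round(proj(n,(*b,z)),1) for z in(.07,.14,.2)])
q=bot.sense()["orientation"]; w,x,y,z=q; print("tool y axis deg",np.degrees(np.arctan2(1-2*(x*x+z*z),2*(x*y-w*z))))
E
```

```text
[[ 0.65426813 -0.23518874]
 [ 0.65367597 -0.31543502]
 [ 0.4048865  -0.31199078]
 [ 0.40552985 -0.23114453]] [ 0.52959011 -0.27343977]
yaw -0.8623117596880554 holes [ 0.44959917 -0.2722358 ] [ 0.60958105 -0.27464374] [np.float64(0.24877115143331152), np.float64(0.0802484617330285), np.float64(0.2488133171128561), np.float64(0.08084881781152477)]
hole corners c [ 0.45121592 -0.27338103]
312 297 312
320 287 310
328 299 326
336 293 319
344 285 308
352 301 319
360 301 308
368 285 308
top [array([438.4, 264.4]), array([448.2, 262.6]), array([458. , 260.8])]
scene [array([304.1, 359.7]), array([303.6, 335.6]), array([303.2, 311.6])]
tool y axis deg -68.406462355438
```

Emit:
{"method": "step_arm", "body": {
  "increments": [
    [0,0,2,0],
    [2.5,3.5,3,-4],
    [5,7,3,-8],
    [7.5,10.5,3,-12],
    [10,14,3,-16],
    [13,18,3,-20],
    [16,22,3,-22.4],
    [19,26.5,3,-22.4],
    [21,29.4,3,-22.4],
    [22,30.8,3,-22.4]
  ],
  "jaw": 1,
  "squeeze": 40
}}

```text
clock: 1.1
eef_pos: [0.4521, -0.2688, 0.2525]
orientation: [-0.001, 1.0, -0.004, 0.0]
ft_force: [1.2, -0.5, -0.2]
grip_width: 0.088
grasp_force: 0.0
```

Emit:
{"method": "step_arm", "body": {
  "increments": [
    [0,0,0,0],
    [0,0,0,0],
    [0,0,0,0]
  ]
}}

```text
clock: 1.4
eef_pos: [0.4489, -0.2747, 0.2524]
orientation: [0.0, 1.0, -0.008, -0.0]
ft_force: [0.4, 0.0, -0.2]
grip_width: 0.0879
grasp_force: 0.0
```

```bash
python3 - <<'E'
from h import *
a=snap("top","t1.png");b=snap("scene","s1.png")
o=np.zeros((400,800,3),np.uint8)
o[:,:400]=cv2.resize(cv2.imread("pics/t1.png")[160:320,380:540],(400,400));o[:,400:]=cv2.resize(cv2.imread("pics/s1.png")[180:400,220:440],(400,400));cv2.imwrite("pics/c2.png",o)
s=bot.sense();print(s["eef_pos"],s["orientation"],s["ft_force"])
E
```

```text
[ 0.44901339 -0.27459323  0.25253897] [ 1.52922908e-04  9.99965038e-01 -8.35787079e-03 -2.11642339e-04] [0.42385365 0.54847142 0.55991229]
```

View pics/c2.png

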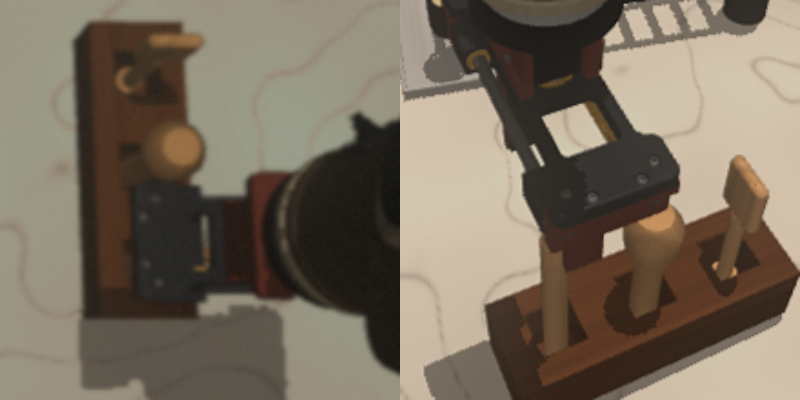

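The picture shows the gripper over the block, with one finger visible between rod and pestle at crop (585,250). I'll check that against the projection before descending.

```bash
python3 - <<'E'
from h import *
for X in((.449,-.325,.2525),(.449,-.23,.2525),(.449,-.2746,.2525),(.405,-.274,.2525),(.495,-.274,.2525),(.449,-.273,.2),(.449,-.185,.33),(.449,-.363,.33)):
    for n,o,k in(("scene",(220,180),400/220),("top",(380,160),2.5)):
        u,v=proj(n,X);print(X,n,round((u-o[0])*k+(400 if n=="scene" else 0)),round((v-o[1])*k),end=" | ")
    print()
E
```

```text
(0.449, -0.325, 0.2525) scene 583 263 | (0.449, -0.325, 0.2525) top 298 249 | 
(0.449, -0.23, 0.2525) scene 522 147 | (0.449, -0.23, 0.2525) top 155 250 | 
(0.449, -0.2746, 0.2525) scene 549 198 | (0.449, -0.2746, 0.2525) top 222 250 | 
(0.405, -0.274, 0.2525) scene 484 222 | (0.405, -0.274, 0.2525) top 226 318 | 
(0.495, -0.274, 0.2525) scene 614 173 | (0.495, -0.274, 0.2525) top 216 180 | 
(0.449, -0.273, 0.2) scene 549 240 | (0.449, -0.273, 0.2) top 195 254 | 
(0.449, -0.185, 0.33) scene 491 20 | (0.449, -0.185, 0.33) top 114 243 | 
(0.449, -0.363, 0.33) scene 619 246 | (0.449, -0.363, 0.33) top 415 241 |
```

Emit:
{"method": "step_arm", "body": {
  "increments": [
    [0,0,-3,0],
    [0.1,0.1,-6,0],
    [0.1,0.1,-9,0],
    [0.1,0.1,-11,0],
    [0.1,0.1,-11.6,0],
    [0.1,0.1,-11.6,0],
    [0.1,0.1,-11.6,0]
  ]
}}

```text
clock: 2.2
eef_pos: [0.4514, -0.2729, 0.1377]
orientation: [0.0, 1.0, -0.007, 0.001]
ft_force: [0.1, 0.2, 1.2]
grip_width: 0.0877
grasp_force: 0.0
```

Emit:
{"method": "step_arm", "body": {
  "increments": [
    [0,0,0,0],
    [0,0,0,0],
    [0,0,0,0],
    [0,0,0,0],
    [0,0,0,0],
    [0,0,0,0],
    [0,0,0,0],
    [0,0,0,0],
    [0,0,0,0],
    [0,0,0,0]
  ],
  "jaw": -1,
  "squeeze": 40
}}

```text
clock: 3.2
eef_pos: [0.4509, -0.2721, 0.1366]
orientation: [-0.0, 1.0, -0.007, -0.0]
ft_force: [0.0, 0.3, 0.5]
grip_width: 0.0198
grasp_force: 40.0
```

Emit:
{"method": "step_arm", "body": {
  "increments": [
    [0,0,1,0],
    [0,0,2.5,0],
    [0,0,5,0],
    [0,0,8,0],
    [0,0,11,0],
    [0,0,13,0],
    [0,0,13,0]
  ]
}}

```text
clock: 3.9
eef_pos: [0.4524, -0.2728, 0.2703]
orientation: [0.001, 1.0, -0.007, 0.003]
ft_force: [0.4, -0.4, -0.2]
grip_width: 0.0197
grasp_force: 40.0
```

Emit:
{"method": "step_arm", "body": {
  "increments": [
    [0.3,2,0,0],
    [1,6,0,0],
    [1.5,10,0,0],
    [2,14,0,0],
    [2.5,18,0,0],
    [3,22,0,0],
    [3.5,26,0,0],
    [4,30,0,0],
    [4.3,34,0,0],
    [4.3,36.5,0,0]
  ]
}}

```text
clock: 4.9
eef_pos: [0.4933, 0.0961, 0.266]
orientation: [-0.0, 1.0, -0.006, -0.0]
ft_force: [0.7, -0.3, -0.3]
grip_width: 0.0192
grasp_force: 40.0
```

Emit:
{"method": "step_arm", "body": {
  "increments": [
    [0.1,1,0,0],
    [0.1,1,-1,0],
    [0.1,1,-2,0],
    [0.1,1,-2,0],
    [0.1,1,-2,0]
  ]
}}

```text
clock: 5.4
eef_pos: [0.4948, 0.1013, 0.246]
orientation: [0.0, 1.0, -0.008, -0.001]
ft_force: [1.1, -0.6, -0.5]
grip_width: 0.0198
grasp_force: 40.0
```

```bash
python3 - <<'E'
from h import *
snap("top","t2.png");snap("scene","s2.png")
o=np.zeros((400,800,3),np.uint8)
o[:,:400]=cv2.resize(cv2.imread("pics/t2.png")[180:300,200:320],(400,400));o[:,400:]=cv2.resize(cv2.imread("pics/s2.png")[100:220,190:310],(400,400));cv2.imwrite("pics/c3.png",o)
s=bot.sense();print(s["eef_pos"],s["orientation"],s["ft_force"],s["grip_width"])
p=s["eef_pos"]
for z in(p[2]-.1166,p[2]+.0634):
  for n,o,k,a in(("scene",(190,100),10/3,400),("top",(200,180),10/3,0)):
    u,v=proj(n,(p[0],p[1],z));print(n,z,(u-o[0])*k+a,(v-o[1])*k)
E
```

```text
[0.49517923 0.10198692 0.24679273] [ 7.09503595e-05  9.99969515e-01 -7.80708553e-03  1.17065118e-04] [-0.45970839  0.20870085  0.07909202] 0.019521409060307894
scene 0.13019273291809658 583.4628325024253 212.2434539934121
top 0.13019273291809658 172.344004597565 203.65912339779945
scene 0.31019273291809657 545.7259786328439 -73.27799570489901
top 0.31019273291809657 115.32179994421645 164.7976643740764
```

View pics/c3.png

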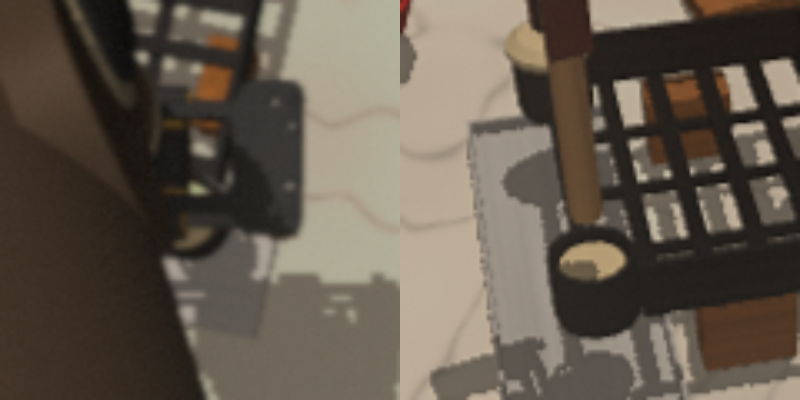

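The picture shows the rod's lower end at crop (585,217), within 5 px of the prediction, directly above the cream disc at (594,262). It is aligned to about 3 mm, so I'll push down.

Emit:
{"method": "step_arm", "body": {
  "increments": [
    [0,0.1,-1,0],
    [0,0.1,-2,0],
    [0,0.1,-3,0],
    [0,0.1,-3.5,0],
    [0,0.1,-4,0],
    [0,0.1,-4.5,0],
    [0,0.1,-4.5,0]
  ]
}}

```text
clock: 6.2
eef_pos: [0.4953, 0.1039, 0.2019]
orientation: [0.0, 1.0, -0.007, 0.0]
ft_force: [-0.4, 0.4, 2.9]
grip_width: 0.0194
grasp_force: 40.0
```

Emit:
{"method": "step_arm", "body": {
  "increments": [
    [0,0,-0.5,0],
    [0,0,-1,0],
    [0,0,-1.5,0],
    [0,0,-2,0],
    [0,0,-2.4,0],
    [0,0,-2.4,0]
  ]
}}

```text
clock: 6.8
eef_pos: [0.4946, 0.1038, 0.177]
orientation: [0.0, 1.0, -0.007, -0.0]
ft_force: [-0.4, -0.3, -0.1]
grip_width: 0.0198
grasp_force: 40.0
```

Emit:
{"method": "step_arm", "body": {
  "increments": [
    [0,0,-0.5,0],
    [0,0,-0.9,0],
    [0,0,-1.1,0],
    [0,0,-1.1,0],
    [0,0,-1.1,0]
  ]
}}

```text
clock: 7.3
eef_pos: [0.495, 0.1039, 0.1666]
orientation: [-0.0, 1.0, -0.007, -0.0]
ft_force: [0.3, 0.8, -0.6]
grip_width: 0.0195
grasp_force: 40.0
```

```bash
python3 - <<'E'
from h import *
snap("scene","s3.png")
cv2.imwrite("pics/c4.png",cv2.resize(cv2.imread("pics/s3.png")[100:240,190:330],(560,560)))
s=bot.sense();print(s["eef_pos"],s["ft_force"],s["grip_width"])
E
```

```text
[0.49503883 0.10387546 0.16672777] [-1.01107809  0.03773451 -0.56777758] 0.019510463021505334
```

View pics/c4.png

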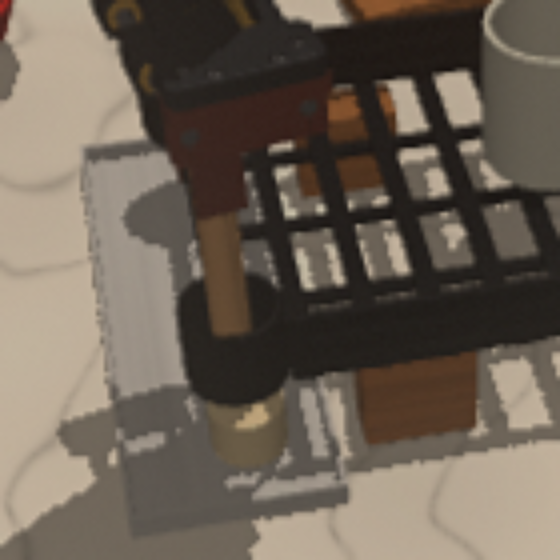

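The picture shows the cream stub below the tube, at crop (245,430), standing on the tray. I'll withdraw the rod and check numerically.

Emit:
{"method": "step_arm", "body": {
  "increments": [
    [0,0,1,0],
    [0,0,3,0],
    [0,0,5,0],
    [0,0,8,0],
    [0,0,10,0],
    [0,0,10.3,0],
    [0,0,10.3,0]
  ]
}}

```text
clock: 8.05
eef_pos: [0.4951, 0.1039, 0.2702]
orientation: [-0.0, 1.0, -0.007, 0.001]
ft_force: [-0.6, -0.3, -0.3]
grip_width: 0.0196
grasp_force: 40.0
```

Emit:
{"method": "step_arm", "body": {
  "increments": [
    [-0.3,-2,0,0],
    [-1,-6,0,0],
    [-1.5,-10,0,0],
    [-2,-14,0,0],
    [-2.5,-18,0,0],
    [-3,-22,0,0],
    [-3.5,-26,0,0],
    [-4,-30,0,0],
    [-4.4,-34,0,0],
    [-4.4,-36.5,0,0]
  ]
}}

```text
clock: 9.05
eef_pos: [0.449, -0.2642, 0.2681]
orientation: [0.0, 1.0, -0.009, -0.001]
ft_force: [-0.4, 0.5, -0.0]
grip_width: 0.0195
grasp_force: 40.0
```

Emit:
{"method": "step_arm", "body": {
  "increments": [
    [0,-1.1,0,0],
    [0,-1.1,0,0],
    [0,-1.1,-1,0],
    [0,-1.1,-3,0],
    [0,-1.1,-5,0],
    [0,-1.1,-5,0],
    [0,-1.1,-5,0]
  ]
}}

```text
clock: 9.75
eef_pos: [0.4512, -0.2707, 0.2195]
orientation: [-0.0, 1.0, -0.006, -0.0]
ft_force: [-0.2, 0.0, -0.8]
grip_width: 0.0193
grasp_force: 40.0
```

```bash
python3 - <<'E'
from h import *
snap("top","t4.png");snap("scene","s4.png")
o=np.zeros((400,800,3),np.uint8)
o[:,:400]=cv2.resize(cv2.imread("pics/s4.png")[130:250,190:310],(400,400));o[:,400:]=cv2.resize(cv2.imread("pics/s4.png")[240:400,240:400],(400,400));cv2.imwrite("pics/c5.png",o)
s=bot.sense();p=s["eef_pos"];print(p,s["orientation"],s["ft_force"],s["grip_width"])
f=lambda X,o,k,a=0:[round(a+(proj("scene",X)[0]-o[0])*k),round((proj("scene",X)[1]-o[1])*k)]
for z in(.003,.033,.092):print("stub",z,f((.495,.104,z),(190,130),10/3))
print("tip",f((p[0],p[1],p[2]-.1166),(240,240),2.5,400))
for d in((-.019,-.019),(.019,-.019),(.019,.019),(-.019,.019)):print("hole",f((.4505+d[0],-.273+d[1],.07),(240,240),2.5,400))
E
```

```text
[ 0.45166313 -0.27160361  0.2205341 ] [ 2.25141779e-04  9.99978847e-01 -6.47202775e-03  6.05991445e-04] [ 0.36745254 -0.02495468 -0.63239015] 0.019290480402451533
stub 0.003 [203, 265]
stub 0.033 [198, 232]
stub 0.092 [189, 160]
tip [561, 268]
hole [543, 342]
hole [604, 315]
hole [577, 259]
hole [517, 284]
```

View pics/c5.png

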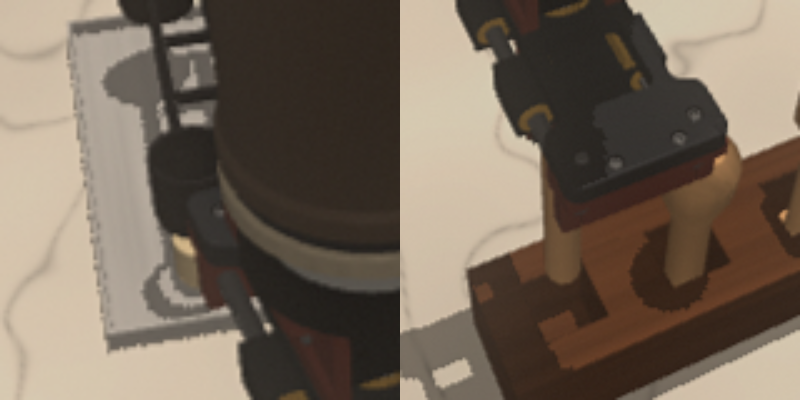

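The scene picture shows the stub standing on the tray beneath the empty socket, at left crop (185,265). The rod tip is at (563,272), over the hole centred at about (560,300). I'll lower it in.

Emit:
{"method": "step_arm", "body": {
  "increments": [
    [-0.1,-0.1,-1.5,0],
    [-0.1,-0.1,-3,0],
    [-0.1,-0.1,-4.5,0],
    [-0.1,-0.1,-6,0],
    [-0.1,-0.1,-7,0],
    [-0.1,-0.1,-7.7,0],
    [-0.1,-0.1,-7.7,0],
    [-0.1,-0.1,-7.7,0]
  ]
}}

```text
clock: 10.65
eef_pos: [0.4503, -0.2733, 0.1432]
orientation: [0.0, 1.0, -0.007, 0.0]
ft_force: [-0.4, -0.7, -0.3]
grip_width: 0.0196
grasp_force: 40.0
```

Emit:
{"method": "step_arm", "body": {
  "increments": [
    [0,0,-0.1,0],
    [0,0,-0.3,0],
    [0,0,-0.3,0],
    [0,0,-0.3,0]
  ]
}}

```text
clock: 11.05
eef_pos: [0.45, -0.2732, 0.1397]
orientation: [0.0, 1.0, -0.007, 0.0]
ft_force: [-0.4, 0.4, -0.1]
grip_width: 0.0196
grasp_force: 40.0
```

Emit:
{"method": "step_arm", "body": {
  "increments": [
    [0,0,-0.1,0],
    [0,0,-0.2,0],
    [0,0,-0.3,0],
    [0,0,-0.3,0],
    [0,0,-0.3,0]
  ]
}}

```text
clock: 11.55
eef_pos: [0.4499, -0.2731, 0.1366]
orientation: [-0.0, 1.0, -0.007, -0.0]
ft_force: [0.0, -0.5, -0.5]
grip_width: 0.0192
grasp_force: 40.0
```

Emit:
{"method": "step_arm", "body": {
  "increments": [
    [0,0,0,0],
    [0,0,0,0],
    [0,0,0,0],
    [0,0,0,0]
  ],
  "jaw": -0.4
}}

```text
clock: 11.95
eef_pos: [0.45, -0.2732, 0.1367]
orientation: [0.0, 1.0, -0.007, 0.0]
ft_force: [-0.4, -0.0, 0.0]
grip_width: 0.0265
grasp_force: 0.0
```

Emit:
{"method": "step_arm", "body": {
  "increments": [
    [0,0,0,0],
    [0,0,0,0],
    [0,0,0,0],
    [0,0,0,0],
    [0,0,0,0],
    [0,0,0,0]
  ],
  "jaw": 1
}}

```text
clock: 12.55
eef_pos: [0.4499, -0.2732, 0.1367]
orientation: [0.0, 1.0, -0.007, 0.0]
ft_force: [0.9, 0.1, -0.1]
grip_width: 0.0711
grasp_force: 0.0
```

Emit:
{"method": "step_arm", "body": {
  "increments": [
    [0,0,1,0],
    [0,0,3,0],
    [0,0,6,0],
    [0,0,10,0],
    [0,0,13,0],
    [-3,-4,13,0],
    [-6,-8,13,0],
    [-10,-13,13,0],
    [-14,-18,13,0],
    [-15,-20,13,0]
  ]
}}

```text
clock: 13.55
eef_pos: [0.2984, -0.4742, 0.2679]
orientation: [0.0, 1.0, -0.007, 0.0]
ft_force: [0.6, -0.5, -0.0]
grip_width: 0.0878
grasp_force: 0.0
```

Emit:
{"method": "step_arm", "body": {
  "increments": [
    [-1,-4,0,0],
    [-2,-7,0,0],
    [-4,-10,0,0],
    [-4,-10,0,0],
    [-4,-10,0,0],
    [-4,-10,0,0]
  ]
}}

```text
clock: 14.15
eef_pos: [0.2611, -0.5721, 0.267]
orientation: [-0.0, 1.0, -0.006, 0.0]
ft_force: [0.7, 0.8, 0.2]
grip_width: 0.0878
grasp_force: 0.0
```

```bash
python3 - <<'E'
from h import *
snap("top","t5.png");snap("scene","s5.png")
o=np.zeros((560,800,3),np.uint8)
o[:400]=cv2.resize(cv2.imread("pics/s5.png"),(640,400),interpolation=2)[:, :].repeat(1,0) if 0 else cv2.copyMakeBorder(cv2.imread("pics/s5.png"),0,0,0,160,0)
o[400:560,:320]=cv2.imread("pics/t5.png")[140:300,180:500];cv2.imwrite("pics/c6.png",o)
s=bot.sense();print(s["eef_pos"],s["ft_force"],s["clock"],s["grip_width"])
E
```

```text
[ 0.26128484 -0.57199496  0.2670812 ] [ 0.39554412  0.2737525  -0.68022813] 14.25 0.08746888251880193
```

View pics/c6.png

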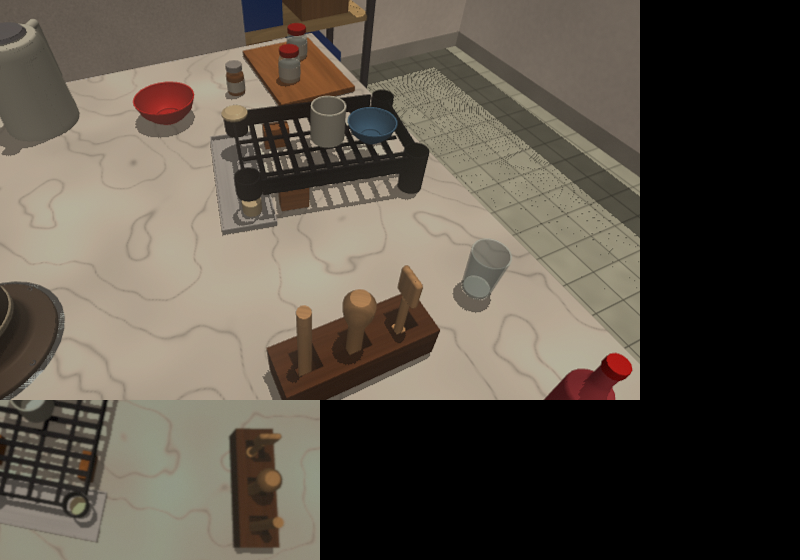

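The rod stands upright in its hole, top at (304,312). The stub lies on the tray under the empty socket at (251,207), and everything else is unmoved.

```bash
python3 -c "
from station import job
print(job.job_done())"
```

```text
the job is handed in; nothing more can be done
None
```

The broken post end was pushed through the socket and lies on the tray, the rod is back upright in its hole in the utensil block, and the job was handed in at about 14 s.

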